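Take the food pusher off the kitchen slicer for washing

TASK

Take the orange food pusher off the sloping slicer for washing: slide it up its track until it has come gently against the red sprung stop at the open upper end, lift it off square to the bed, and set it down flat, handle up, on the floor of the blue-rimmed white wash tray beside the ramekin. Do not ram the stop or wrench at the track, do not drop the pusher, and leave the ramekin, pepper mill, spice jar, artichoke and mug standing where they are.

Things in the scene. Friction and masses are not known exactly. Their poses are not given: they have to be found in the camera images.
- pusher_grip (a point): Centre of the upright handle of the orange food pusher (140-280 g), 40 mm above its underside. x = sliding direction (up-slope at the start), y across, z square to its base. The handle is a flat bar 24 mm thick along x, 94 mm wide along y (too wide to grasp across), 16 to 64 mm above the underside. Grasp the faces looking along +x and -x, tool square to the bed: tilted 0.5 rad.
- pusher: The same pusher; origin at the centre of its underside. Base block 56 mm (x) by 84 mm (y), 16 mm high; at its bottom a black flange 44 mm (x) by 100 mm (y), 5 mm thick, whose side edges run under the lips of the track. It starts near the low end of the track, just above a grey low stop 12 mm high. Let go on the slope, it may slide down.
- bed_mid (a point): Middle of the surface of the slicer's white sloping bed (340 by 136 mm), 105 mm above the table. x = up the slope along the track, y level, across, z square to the bed; slope 0.5 rad. Green side walls 104 mm apart carry steel lips (88 mm apart, 8 to 11.3 mm above the bed) that hold the flange down with 3 mm play, 2 mm sideways. The pusher starts at x = -0.066 m.
- slicer: The slicer, fixed to the table; origin on the table under bed_mid, z up. Its track (walls, lips, red stop) is one frame that can be clamped anywhere over 40 mm along the bed, setting NOT reported. The pusher meets the red stop with its centre somewhere from x = 0.027 to 0.067 m in bed_mid's frame. Over 80 N on the track spoils the job; a stiff arm can press the pusher into the bed, so feel, and raise it 1 to 2 mm to float in the play.
- track_axis (a point): Point on the middle line of the bed, at x = 0.047 m in bed_mid's frame (same axes): half-way between the extreme places of the stop. Short of the stop the lips hold the pusher; where it touches the red stop its flange is 6 mm clear of them and it lifts off along z. The stop (bar 1.5 to 11.5 mm above the bed, crossbar behind it 14 mm) gives 14 mm: 2 N at first, 0.7 N more per mm.
- tray_floor (a point): Centre of the inner floor of the white wash tray with blue rim, fixed, 250 (x) by 170 (y) mm outside, walls 5 mm thick and 22 mm high outside; the floor is 5 mm above the table. z up. The ramekin stands in the half towards its +x; the half towards its -x (around x = -0.05, y = 0) is free for the pusher.
- ramekin: ramekin, terracotta, 72 mm across, 42 mm high; it stands in one end of the wash tray (near the tray frame's x = +0.07 m). Origin: centre of its underside.
- mill: black pepper mill, 60 mm across, 195 mm high. Origin: centre of its underside.
- spice: small amber spice jar, 44 mm across, 85 mm high. Origin: centre of its underside.
- artichoke: green artichoke, 86 mm across, 80 mm high. Origin: centre of its underside.
- mug: blue mug, 76 mm across, 85 mm high. Origin: centre of its underside.
Things that resemble listed ones, but are neither listed nor needed, are in the scene too. Of the things shaped like the pusher, the orange one is meant.

How it is judged:
By the outcome, as a careful person would: the job done as asked, in the order asked, and still so for the second after the job is handed in, with the robot touching nothing.
It also fails if it takes over 64 s, if anything falls off the work surface, if the arm or the gripper's body presses on something with over 40 N, if the wrist force passes 120 N, or if a joint passes its speed limit or range.

ROBOT

A 6-joint arm with a two-finger parallel gripper is mounted at the origin on the work surface. World frame = base frame: x ahead of the robot, y to its left, z up, the work surface at z = 0. Lengths are in mm, angles in rad, forces in N, time in s.
With the tool pointing down it reaches from about 400 to 925 mm from the base axis. Payload 12.5 kg.
Tool frame: the origin (TCP) lies at the very end of the fingers, on their centre line; the grasp point (between the pads) lies 19 mm behind it; z points along the fingers, y is the line along which they close (so a half turn about z gives the same grasp; the last joint's range is limited). The gripper opens to 95 mm and grips with 3 to 60 N. Pads are 20 mm wide; open, the fingers measure 119 mm over their backs; the gripper's body (75 mm by 180 mm) begins 59 mm behind the grasp point.
Start: joints at [1.157, 0.491, 1.559, -0, 1.092, -0.106], TCP at [189.335, 595.65, 214.661] pointing down, gripper open.
Joint ranges: [-3.1, 3.1], [-0.84, 2.19], [0.05, 2.79], [-1.13, 4.28], [0.06, 2.93], [-2.69, 2.69]. Speed limits (rad/s): [2.22, 2.22, 2.79, 3.14, 3.14, 3.14].

INTERFACE

Orientations are given as [roll, pitch, yaw] about the fixed x, y, z axes, in that order (R = Rz(yaw) Ry(pitch) Rx(roll)).
In Python, from cell import state, imaging, env, spot_in, mark_of gives the robot as it stands. The module is installed in compiled form; this text tells all that it offers.
- The arm moves only by the tool step_arm, never from a script. Its argument "increments" is a list of rows, each an object with "slide": the shift along the tool's x, y, z in m, a list of three; "roll": the turn about the tool's z in rad. A call has 1 to 5 rows; each row is the pose to reach, as a shift and turn from the pose commanded when the call began, along the tool's axes at that moment; what a row does not reach only later rows make up. A row lasts 1/8 s, in which the tool goes at most 62.5 mm and 10.7 degrees, less where a joint would pass 70% of its speed; a pose out of reach is approached as far as the arm can. A call with a gripper value outside its range is refused whole. "fingers" is the opening, from 0 (shut) to 1 (fully open), set as the call begins (left out, the last holds). The fingers move at their own pace and stop on an object; the grip force is fixed at half the most. Time passes only in rows, so rows that repeat a pose let the fingers close. It gives the time, the measured TCP pose, the force, the opening and the grip force at its end, in the units of the state.
- state(): the state, without advancing time (a new reading comes with each control period).
- imaging.read_camera(name): name is "side" or "top"; returns a dict with "color" (480x640x3 uint8, red, green, blue), "z_map" (480x640 float32, mm along the optical axis (not along the pixel's ray), 0 where there is no reading), "intrinsics" (3x3 intrinsics, pixels), "camera_from_world" (4x4, takes a point from world to camera coordinates). Camera axes: x right, y up, looking along -z (the intrinsics and any distortion apply to the point x, -y, -z); pixel columns grow to the right and rows downward; lengths in mm; the calibration is good to about 2 mm. A picture is of the moment at which its call begins.
- env.job_done(): hands the job in; it is judged then, once.
Trained networks look in the newest picture that a camera, given by its name, has taken for a name from the list of things; names that differ only in an ending like _2 or _b are one class to them, and where a whole thing is asked for, a point or a joint stands for the part that bears it (a point fixed in the world has none). Each returns a list of dicts, best first, with "confidence" (0 to 1); they miss things now and then, are a little off and sometimes report something else, mostly with a low value. They report only what shows in the picture. A call takes as long as a camera call. They do not tell look-alikes from the thing itself.
- spot_in(camera, target): "bbox" ([left, top, right, bottom] in pixels, round what is visible of it).
- mark_of(camera, target): "uv" ([column, row] in pixels: a listed point, or the origin of a listed thing).
The state is a dict: "t": time; "joints": joint angles; "qvel": joint speeds; "tau": joint torques, N m; "eef_pos": TCP position; "tcp_rot": TCP orientation; "ft_force": force on the tool from outside, world axes, zero at the start; "moment": the same for the moment, N m; "opening": opening from 0.0 (shut) to 1.0 (fully open); "grip_force": force on a finger pad.
Only numpy, scipy, OpenCV 4.12 (cv2) and the standard library are available. Lean on these libraries where they do the work, as an engineer would, in place of code of your own. Each camera call takes 0.05 s, during which the arm holds its last target. There are 200 camera calls.

## Working session

There is one attempt and no reset: what is moved stays moved. The work goes in short steps, Python scripts to look and compute and a tool call to move; the robot and the scene stay as the last step left them, time stands still between calls to the robot, and variables do not carry over. Pictures are saved under pics/ and viewed, at most 10 in all, crops included, and the job is handed in when it is done.

Besides the shell and the picture viewer there is one more tool, called after "Request:" as name([rows], argument=value, ...), one row to a line, values as JSON. step_arm: Moves the arm, as the interface text tells. Its arguments: {"type":"object","properties":{"increments":{"type":"array"},"fingers":{"type":"number"}},"required":["increments"]}

```bash
mkdir -p pics; cat > h.py <<'E'
import numpy as np, cv2
from cell import state, imaging, env, spot_in, mark_of
from scipy.spatial.transform import Rotation as Rn
def ray(c,uv):
    K=c["intrinsics"];T=c["camera_from_world"]
    d=np.array([(uv[0]-K[0,2])/K[0,0],-(uv[1]-K[1,2])/K[1,1],-1.])
    R=T[:3,:3];return -R.T@T[:3,3],R.T@d
def pt(c,uv,depth): o,d=ray(c,uv);return o+d*depth
def cloud(c):
    K=c["intrinsics"];T=c["camera_from_world"];z=c["z_map"]
    v,u=np.mgrid[:480,:640]
    p=np.stack([(u-K[0,2])/K[0,0]*z,-(v-K[1,2])/K[1,1]*z,-z],-1)
    return (p-T[:3,3])@T[:3,:3]
def proj(c,P):
    K=c["intrinsics"];T=c["camera_from_world"];q=T[:3,:3]@np.asarray(P)+T[:3,3]
    return np.array([K[0,0]*q[0]/-q[2]+K[0,2],K[1,1]*-q[1]/-q[2]+K[1,2]])
def tri(cs,uvs):
    A=np.zeros((3,3));b=np.zeros(3)
    for c,uv in zip(cs,uvs):
        o,d=ray(c,uv);d=d/np.linalg.norm(d);M=np.eye(3)-np.outer(d,d);A+=M;b+=M@o
    return np.linalg.solve(A,b)
E
cat > a.py <<'E'
from h import *
np.set_printoptions(precision=1,suppress=True)
s=state();print(s)
cs={n:imaging.read_camera(n) for n in("top","side")}
for n,c in cs.items():
    np.savez("pics/%s0.npz"%n,**c)
    cv2.imwrite("pics/%s0.png"%n,c["color"][:,:,::-1]);print(n,c["camera_from_world"],c["intrinsics"])
names="pusher_grip pusher bed_mid track_axis tray_floor slicer ramekin mill spice artichoke mug".split()
for k in names:
    for n,c in cs.items():
        for r in mark_of(n,k)[:3]:
            u,v=map(int,np.round(r["uv"]))
            d=c["z_map"][v,u] if 0<=u<640 and 0<=v<480 else 0
            print(k,n,np.array(r["uv"]),round(r["confidence"],2),pt(c,r["uv"],d) if d else None)
E
python3 a.py
```

```text
{'t': 0.0, 'joints': array([ 1.2,  0.5,  1.6, -0. ,  1.1, -0.1]), 'qvel': array([-0.,  0.,  0., -0., -0.,  0.]), 'tau': array([ -0. , -61.3, -25.8,   0.1,   0. ,  -0. ]), 'eef_pos': array([189.2, 595.4, 214.1]), 'tcp_rot': array([-3.1, -0. ,  2.8]), 'ft_force': array([-0.7,  0.1, -0.6]), 'moment': array([-0.,  0., -0.]), 'grip_force': 0.0, 'opening': 1.002035181355193}
top [[   -0.     -1.     -0.    -78.4]
 [    1.     -0.      0.1  -511.5]
 [   -0.1    -0.      1.  -1273.7]
 [    0.      0.      0.      1. ]] [[446.4   0.  323.5]
 [  0.  446.4 239. ]
 [  0.    0.    1. ]]
side [[    0.9    -0.3     0.   -493.4]
 [    0.2     0.5     0.9  -139.1]
 [   -0.3    -0.8     0.5 -1204. ]
 [    0.      0.      0.      1. ]] [[582.5   0.  326.1]
 [  0.  582.5 239.5]
 [  0.    0.    1. ]]
pusher_grip top [190.5 316. ] 0.92 [293.1 300.   27.7]
pusher_grip top [228.7 249. ] 0.88 [474.6 171.2 127.5]
pusher_grip top [305.2 217.2] 0.82 [576.2 -32.3  30.6]
pusher_grip side [361.4 262. ] 0.8 [578.7 -71.2  43.2]
pusher_grip side [290.4 194.8] 0.77 [482.5 162.  110.2]
pusher_grip side [205.1 212.8] 0.
[... 1121 characters left out ...]
3.6 218.5] 0.67 [505.2 126.9  59.4]
slicer side [371.  423.5] 0.3 [ 421.9 -503.3   50.2]
ramekin top [383.6 193.7] 0.91 [ 648.9 -268.5    8. ]
ramekin side [435.6 325.7] 0.97 [ 639.8 -305.4   32. ]
mill top [321.7 268.5] 0.93 [414.6 -80.  192.6]
mill side [295.1 292.5] 0.6 [ 414.8 -109.7   22.8]
spice top [193.7 219. ] 0.72 [558.2 267.8 127.8]
spice top [299.4 171.1] 0.57 [700.9 -19.   83.9]
spice side [405.2 255.8] 0.96 [709.  -28.5   8.5]
artichoke top [384.4 192.9] 0.72 [ 651.9 -271.3    5.5]
artichoke top [259.  180.4] 0.67 [679.9  99.2  66.4]
mug top [451.5 260.3] 0.88 [ 444.9 -463.4    7.6]
mug top [224.5 246.3] 0.6 [482.8 183.9 122. ]
mug side [371.2 426.7] 0.94 [ 421.6 -505.6   45.7]
```

View pics/top0.png

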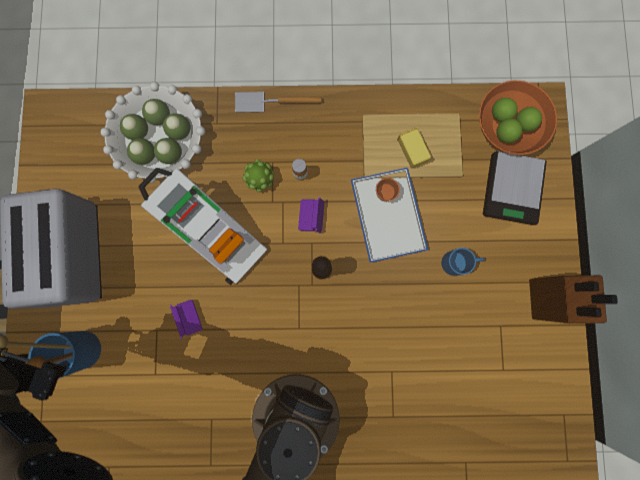

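View pics/side0.png

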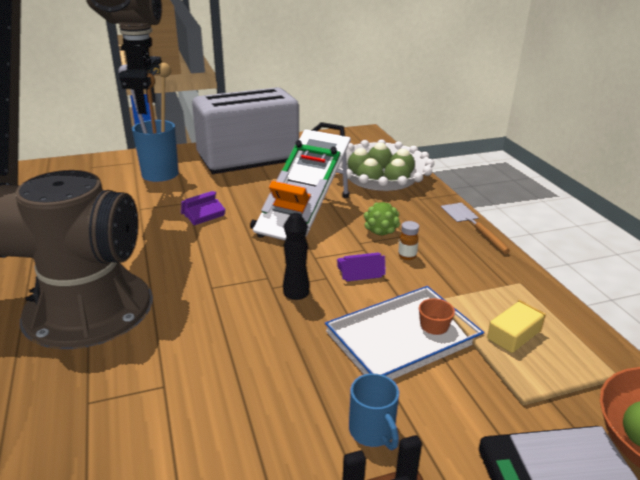

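Top view: the orange pusher is at (228,246), the red stop at (187,211), and the track rises to the upper left. The tray is centred near (390,216), with the ramekin at (387,190). The purple pushers are decoys. In the side view the orange pusher is at (290,195). Next I measure the bed and the handle.

```bash
cat > b.py <<'E'
from h import *
np.set_printoptions(precision=3,suppress=True)
s=state();print(s["eef_pos"],s["tcp_rot"],s["joints"],Rn.from_euler('xyz',s["tcp_rot"]).as_matrix())
cs={n:dict(np.load("pics/%s0.npz"%n)) for n in("top","side")}
for n,c in cs.items():
    P=cloud(c);hsv=cv2.cvtColor(c["color"],cv2.COLOR_RGB2HSV);H,S,V=[hsv[...,i].astype(int) for i in range(3)]
    ok=c["z_map"]>0
    roi=ok&(np.hypot(P[...,0]-530,P[...,1]-235)<190)&(P[...,2]>30)
    W=roi&(S<40)&(V>120)
    p=P[W];m=p.mean(0)
    for thr in(15,8,4,3,3):
        nrm=np.linalg.svd(p-p.mean(0),full_matrices=False)[2][2];m=p.mean(0);q=P[W]
        p=q[abs((q-m)@nrm)<thr]
    if nrm[2]<0:nrm=-nrm
    yaw=np.arctan2(-nrm[1],-nrm[0]);print(n,len(p),"slope",np.arccos(nrm[2]),"yaw",yaw,"center",p.mean(0))
    y=yaw
    bx=np.array([np.cos(.5)*np.cos(y),np.cos(.5)*np.sin(y),np.sin(.5)]);by=np.array([-np.sin(y),np.cos(y),0])
    uv=np.c_[p@bx,p@by].astype(np.float32)
    r=cv2.minAreaRect(uv);print("rect",r, "center world", bx*r[0][0]+by*r[0][1]+nrm*(m@nrm))
    O=roi&(H>5)&(H<16)&(S>170)&(V>120)
    o=P[O];b=np.c_[(o-m)@bx,(o-m)@by,(o-m)@nrm]
    print("orange",len(o),np.percentile(b,[2,50,98],axis=0),)
    t=b[b[:,2]>np.percentile(b[:,2],98)-5];ot=o[b[:,2]>np.percentile(b[:,2],98)-5]
    print("top face rect",cv2.minAreaRect(t[:,:2].astype(np.float32)),"mean",t.mean(0),ot.mean(0))
for k,uvs in dict(bed=([206.9,230.5],[303.7,183.1]),ax=([192.3,217.6],[309.7,170.4]),grip=([228.7,249],[290.4,194.8]),tray=([386.6,215.2],[401.2,335.1])).items():
    print(k,tri([cs["top"],cs["side"]],uvs))
# tray
for n,c in cs.items():
    P=cloud(c);hsv=cv2.cvtColor(c["color"],cv2.COLOR_RGB2HSV)
    roi=(c["z_map"]>0)&(abs(P[...,0]-583)<190)&(abs(P[...,1]+276)<150)&(P[...,2]<30)&(P[...,2]>-6)
    B=roi&(hsv[...,0]>100)&(hsv[...,0]<130)&(hsv[...,1]>90)
    B=cv2.morphologyEx(B.astype(np.uint8),cv2.MORPH_CLOSE,np.ones((3,3)))>0
    q=P[B];q=q[(q[:,2]>14)];print(n,"tray rim",len(q),cv2.minAreaRect(q[:,:2].astype(np.float32)))
E
python3 b.py
```

```text
[189.327 595.678 214.688] [3.141 0.    2.834] [ 1.157  0.491  1.559  0.     1.092 -0.106] [[-0.953  0.303  0.   ]
 [ 0.303  0.953  0.   ]
 [-0.     0.    -1.   ]]
top 2227 slope 0.4972230682606095 yaw 0.8337113808966626 center [546.427 247.955 114.112]
rect ((523.7058715820312, -237.2917938232422), (134.57473754882812, 330.9479675292969), 89.56262969970703) center world [536.675 238.165 108.336]
orange 188 [[-97.675 -43.998  10.029]
 [-75.49    0.002  40.253]
 [-58.768  44.206  66.774]]
top face rect ((-86.71314239501953, 0.4605064392089844), (23.14163589477539, 90.70677185058594), 1.5676852464675903) mean [-92.021   1.682  64.374] [470.562 166.463 126.996]
side 1670 slope 0.49713958099359523 yaw 0.8153781347322857 center [549.135 250.566 116.529]
rect ((545.6781616210938, -231.08828735351562), (366.39434814453125, 138.20738220214844), 0.3550010025501251) center world [550.183 247.139 117.42 ]
orange 541 [[-119.294  -47.545   10.843]
 [-101.899   -2.97    58.073]
 [ -82.558   40.409   67.312]]
top face rect ((-94.55438995361328, -4.099239349365234), (93.52246856689453, 22.501924514770508), 88.46277618408203) mean [-94.367  -3.818  64.418] [474.815 166.044 128.863]
bed [534.545 237.699  99.145]
ax [565.689 275.353 114.57 ]
grip [481.529 175.361 103.534]
tray [ 584.011 -276.56    -0.594]
top tray rim 288 ((583.8917236328125, -280.4453125), (254.94178771972656, 176.53207397460938), 11.535571098327637)
side tray rim 372 ((355.53472900390625, -566.2142944335938), (1033.7491455078125, 293.17010498046875), 51.245704650878906)
```

Request:
step_arm([
  {"slide": [0, 0, 0], "roll": 0.1},
])

```text
t: 1.32
eef_pos: [189.3, 595.6, 214.6]
tcp_rot: [3.142, -0.0, 2.732]
ft_force: [-0.1, 0.4, 0.1]
opening: 1.0
grip_force: 0.0
```

Request:
step_arm([
  {"slide": [-0.278, -0.008, -0.185], "roll": 0.336},
  {"slide": [-0.278, -0.008, -0.185], "roll": 0.336},
  {"slide": [-0.278, -0.008, -0.185], "roll": 0.336},
  {"slide": [-0.278, -0.008, -0.185], "roll": 0.336},
  {"slide": [-0.278, -0.008, -0.185], "roll": 0.336},
])

```text
t: 1.95
eef_pos: [426.5, 484.6, 389.1]
tcp_rot: [3.141, -0.0, 2.398]
ft_force: [1.3, 1.3, 1.0]
opening: 0.998
grip_force: 0.0
```

```bash
python3 -c "
from h import *
np.set_printoptions(precision=3,suppress=True)
s=state();print(s['eef_pos'],s['tcp_rot'],s['joints'],s['t'])"
```

```text
[426.462 484.584 389.072] [ 3.141 -0.     2.398] [ 0.747  0.413  1.232  0.     1.497 -0.08 ] 1.95
```

Request:
step_arm([
  {"slide": [0, 0.5, 0], "roll": 0},
  {"slide": [0, 0.5, 0], "roll": 0},
  {"slide": [0, 0.5, 0], "roll": 0},
  {"slide": [0, 0.5, 0], "roll": 0},
  {"slide": [0, 0.5, 0], "roll": 0},
])

```text
t: 2.58
eef_pos: [592.8, 666.5, 381.4]
tcp_rot: [3.124, -0.0, 2.398]
ft_force: [0.4, 0.3, -0.1]
opening: 1.0
grip_force: 0.0
```

Request:
step_arm([
  {"slide": [0, 0.3, 0], "roll": 0},
  {"slide": [0, 0.3, 0], "roll": 0},
  {"slide": [0, 0.3, 0], "roll": 0},
])

```text
t: 2.95
eef_pos: [620.0, 693.3, 328.2]
tcp_rot: [3.085, -0.001, 2.398]
ft_force: [0.0, 0.3, 0.2]
opening: 1.002
grip_force: 0.0
```

```bash
python3 -c "
from h import *
np.set_printoptions(precision=3,suppress=True)
s=state();print(s['eef_pos'],s['tcp_rot'],s['joints'],s['t'])"
```

```text
[619.955 693.287 328.178] [ 3.085 -0.001  2.398] [ 0.769  1.092  0.048  0.004  1.945 -0.056] 2.95
```

Request:
step_arm([
  {"slide": [0, -0.1, 0], "roll": 0},
  {"slide": [0, -0.1, 0], "roll": 0},
])

```text
t: 3.2
eef_pos: [585.3, 654.6, 328.4]
tcp_rot: [3.084, -0.001, 2.398]
ft_force: [1.1, 1.7, 0.4]
opening: 1.002
grip_force: 0.0
```

```bash
python3 -c "
from h import *
np.set_printoptions(precision=3,suppress=True)
s=state();print(s['eef_pos'],s['tcp_rot'],s['joints'],s['t'])"
```

```text
[585.341 654.613 328.4  ] [ 3.084 -0.001  2.398] [ 0.765  0.867  0.542  0.004  1.675 -0.062] 3.2
```

Pressing against the reach limit tilts the tool the way I need (0.057 rad so far), and the tilt persists. I'll build it up in steps.

Request:
step_arm([
  {"slide": [0, 0.3, -0.15], "roll": 0},
  {"slide": [0, 0.3, -0.15], "roll": 0},
  {"slide": [0, 0.3, -0.15], "roll": 0},
  {"slide": [0, 0.3, -0.15], "roll": 0},
  {"slide": [0, 0.3, -0.15], "roll": 0},
])

```text
t: 3.82
eef_pos: [617.6, 686.9, 369.2]
tcp_rot: [3.039, -0.001, 2.398]
ft_force: [0.1, -0.3, 0.3]
opening: 0.997
grip_force: 0.0
```

```bash
cat > s.py <<'E'
from h import *
np.set_printoptions(precision=3,suppress=True)
s=state();print(s['eef_pos'],s['tcp_rot'],s['joints'],s['qvel'],s['t'],s['ft_force'],s['opening'])
E
python3 s.py
```

```text
[617.576 686.909 369.212] [ 3.039 -0.001  2.398] [ 0.765  1.048  0.047  0.008  1.944 -0.059] [-0.003 -0.008 -0.002  0.001  0.02  -0.001] 3.825 [ 0.052 -0.265  0.321] 0.9970269393852004
```

Request:
step_arm([
  {"slide": [0, 0.3, -0.15], "roll": 0},
  {"slide": [0, 0.3, -0.15], "roll": 0},
])

```text
t: 4.08
eef_pos: [621.8, 689.8, 381.8]
tcp_rot: [3.0, -0.002, 2.398]
ft_force: [0.0, -0.2, -0.4]
opening: 1.002
grip_force: 0.0
```

Request:
step_arm([
  {"slide": [0, 0.3, -0.15], "roll": 0},
  {"slide": [0, 0.3, -0.15], "roll": 0},
])

```text
t: 4.32
eef_pos: [624.8, 691.7, 397.8]
tcp_rot: [2.96, -0.002, 2.398]
ft_force: [0.8, -0.0, -0.1]
opening: 1.003
grip_force: 0.0
```

Request:
step_arm([
  {"slide": [0, 0.3, -0.15], "roll": 0},
])

```text
t: 4.45
eef_pos: [628.0, 694.5, 408.9]
tcp_rot: [2.925, -0.003, 2.398]
ft_force: [0.1, -0.8, 0.7]
opening: 1.002
grip_force: 0.0
```

Request:
step_arm([
  {"slide": [0, 0.3, -0.15], "roll": 0},
])

```text
t: 4.58
eef_pos: [630.5, 696.6, 423.1]
tcp_rot: [2.888, -0.003, 2.398]
ft_force: [-1.0, 0.1, 0.9]
opening: 0.999
grip_force: 0.0
```

Request:
step_arm([
  {"slide": [0, 0.3, -0.15], "roll": 0},
])

```text
t: 4.7
eef_pos: [632.4, 698.0, 438.2]
tcp_rot: [2.852, -0.003, 2.398]
ft_force: [-0.1, -0.4, -0.0]
opening: 0.999
grip_force: 0.0
```

Request:
step_arm([
  {"slide": [0, 0.3, -0.15], "roll": 0},
])

```text
t: 4.82
eef_pos: [633.7, 698.8, 454.2]
tcp_rot: [2.816, -0.003, 2.398]
ft_force: [-0.3, -0.2, 0.4]
opening: 0.999
grip_force: 0.0
```

Request:
step_arm([
  {"slide": [0, 0.3, -0.15], "roll": 0},
])

```text
t: 4.95
eef_pos: [634.4, 699.0, 471.3]
tcp_rot: [2.781, -0.004, 2.398]
ft_force: [-0.6, 0.2, -0.6]
opening: 1.001
grip_force: 0.0
```

Request:
step_arm([
  {"slide": [0, 0.3, -0.15], "roll": 0},
])

```text
t: 5.08
eef_pos: [634.6, 698.6, 489.3]
tcp_rot: [2.745, -0.004, 2.398]
ft_force: [0.1, 0.0, 0.0]
opening: 0.998
grip_force: 0.0
```

Request:
step_arm([
  {"slide": [0, 0.3, -0.15], "roll": 0},
])

```text
t: 5.2
eef_pos: [634.1, 697.5, 508.3]
tcp_rot: [2.709, -0.004, 2.399]
ft_force: [-0.8, 0.6, -0.0]
opening: 1.0
grip_force: 0.0
```

```bash
python3 s.py
```

```text
[634.12  697.503 508.288] [ 2.709 -0.004  2.399] [ 0.753  0.913  0.048  0.035  1.749 -0.06 ] [-0.013 -0.147 -0.004  0.025 -0.14  -0.001] 5.2 [-0.764  0.582 -0.014] 0.9995805370848928
```

Request:
step_arm([
  {"slide": [0, 0.3, -0.15], "roll": 0},
])

```text
t: 5.32
eef_pos: [633.0, 695.7, 528.0]
tcp_rot: [2.674, -0.004, 2.399]
ft_force: [-1.0, -0.2, -0.7]
opening: 1.0
grip_force: 0.0
```

Request:
step_arm([
  {"slide": [0, 0.25, -0.15], "roll": 0},
])

```text
t: 5.45
eef_pos: [629.4, 691.2, 551.5]
tcp_rot: [2.64, -0.004, 2.399]
ft_force: [1.1, 0.3, -0.2]
opening: 1.0
grip_force: 0.0
```

Request:
step_arm([
  {"slide": [0, -0.4, 0], "roll": 0},
  {"slide": [0, -0.4, 0], "roll": 0},
  {"slide": [0, -0.4, 0], "roll": 0},
  {"slide": [0, -0.4, 0], "roll": 0},
  {"slide": [0, -0.4, 0], "roll": 0},
])

```text
t: 6.08
eef_pos: [502.5, 553.0, 450.3]
tcp_rot: [2.639, -0.004, 2.399]
ft_force: [1.2, 0.4, 0.9]
opening: 0.999
grip_force: 0.0
```

```bash
python3 s.py; cat > k.py <<'E'
from h import *
from scipy.optimize import least_squares as L
s=state()
D=[((189.33,595.68,214.69),(1.157,.491,1.559,1.092)),((426.46,484.58,389.07),(.747,.413,1.232,1.497)),((619.96,693.29,328.18),(.769,1.092,.048,1.945)),((585.34,654.61,328.4),(.765,.867,.542,1.675)),((617.58,686.91,369.21),(.765,1.048,.047,1.944)),((634.12,697.5,508.29),(.753,.913,.048,1.749)),(tuple(s['eef_pos']),tuple(s['joints'][[0,1,2,4]]))]
def fk(p,j):
    a,h,l1,l2,l3,e=p;A=j[1];B=A+j[2];C=B+j[3]
    return np.array([a+l1*np.sin(A)+l2*np.sin(B)+e*np.cos(B)+l3*np.sin(C),h+l1*np.cos(A)+l2*np.cos(B)-e*np.sin(B)+l3*np.cos(C)])
def f(p):
    r=[]
    for P,j in D: r+=list(fk(p,j)-[P[0]*np.cos(j[0])+P[1]*np.sin(j[0]),P[2]])
    return r
o=L(f,[50,200,400,400,250,0]);print(o.x,np.abs(o.fun).max(),[round(-np.sin(j[0])*P[0]+np.cos(j[0])*P[1],1) for P,j in D])
E
python3 k.py
```

```text
[502.5   552.972 450.345] [ 2.639 -0.004  2.399] [ 0.726  0.354  1.254  0.061  1.035 -0.119] [-0.066 -0.754  1.758  0.06  -0.994 -0.135] 6.075 [1.159 0.427 0.915] 0.9986129477653735
[-6.95166810e-02  1.96299962e+02  5.87185186e+02  4.10845200e+02
  2.72103000e+02  4.26385338e+01] 0.3273531122401323 [np.float64(66.2), np.float64(65.8), np.float64(67.1), np.float64(66.9), np.float64(67.8), np.float64(75.3), np.float64(80.2)]
```

The tool now sits at 0.50 rad of tilt, aimed along the slope (az 0.827). The tray half has enough room for the pusher at yaw 0.83. I can lower it edge first and then open the fingers gradually, so it settles flat. Now I compute the approach.

Request:
step_arm([
  {"slide": [0, 0, 0], "roll": 0},
])

```text
t: 6.2
eef_pos: [500.2, 551.2, 447.1]
tcp_rot: [2.649, -0.005, 2.399]
ft_force: [2.2, 0.2, 0.3]
opening: 1.002
grip_force: 0.0
```

```bash
cat > g.py <<'E'
from h import *
import sys
np.set_printoptions(precision=4,suppress=True)
s=state();R=Rn.from_euler('xyz',s["tcp_rot"]).as_matrix()
bx=R[:,1];n=-R[:,2]
print(s['eef_pos'],s['tcp_rot'],"y(bx)",bx,"n",n,"F bed x,y,z:",R.T@s["ft_force"],s['t'],s['opening'])
if len(sys.argv)>3:
    print("slide m",R.T@(np.array(list(map(float,sys.argv[1:4])))-s['eef_pos'])/1000)
E
python3 g.py 446.6 137 203; python3 g.py 440 130 260
```

```text
[500.2276 551.1555 447.0791] [ 2.6488 -0.0051  2.3987] y(bx) [0.5977 0.6472 0.4731] n [-0.3167 -0.3515  0.881 ] F bed x,y,z: [-1.4377  1.5794  0.5059] 6.2 1.0018948828056664
slide m [-0.2419 -0.4156  0.0525]
[500.2276 551.1555 447.0791] [ 2.6488 -0.0051  2.3987] y(bx) [0.5977 0.6472 0.4731] n [-0.3167 -0.3515  0.881 ] F bed x,y,z: [-1.4377  1.5794  0.5059] 6.2 1.0018948828056664
slide m [-0.2415 -0.3971 -0.0023]
```

Request:
step_arm([
  {"slide": [-0.242, -0.416, 0.052]},
  {"slide": [-0.242, -0.416, 0.052]},
  {"slide": [-0.242, -0.416, 0.052]},
  {"slide": [-0.242, -0.416, 0.052]},
  {"slide": [-0.242, -0.416, 0.052]},
])

```text
invalid input at $.increments[0]: expected keys slide, roll
```

```bash
python3 g.py 446.6 137 203
```

```text
[500.2276 551.1555 447.0791] [ 2.6488 -0.0051  2.3987] y(bx) [0.5977 0.6472 0.4731] n [-0.3167 -0.3515  0.881 ] F bed x,y,z: [-1.4377  1.5794  0.5059] 6.2 1.0018948828056664
slide m [-0.2419 -0.4156  0.0525]
```

Request:
step_arm([
  {"slide": [-0.242, -0.416, 0.052], "roll": 0},
  {"slide": [-0.242, -0.416, 0.052], "roll": 0},
  {"slide": [-0.242, -0.416, 0.052], "roll": 0},
  {"slide": [-0.242, -0.416, 0.052], "roll": 0},
  {"slide": [-0.242, -0.416, 0.052], "roll": 0},
])

```text
t: 6.82
eef_pos: [471.5, 286.7, 292.4]
tcp_rot: [2.638, -0.002, 2.399]
ft_force: [1.0, 0.1, -0.4]
opening: 1.0
grip_force: 0.0
```

```bash
python3 g.py 446.6 137 203; python3 s.py
```

```text
[471.4943 286.7367 292.3984] [ 2.6378 -0.0018  2.3987] y(bx) [0.593  0.6444 0.4827] n [-0.3254 -0.3566  0.8758] F bed x,y,z: [-0.6962  0.4967  0.7194] 6.825 1.0002844704130582
slide m [-0.0831 -0.1544  0.0168]
[471.494 286.737 292.398] [ 2.638 -0.002  2.399] [ 0.305  0.155  1.949  0.42   0.636 -0.812] [-0.876 -0.128  0.908  0.862 -0.452 -1.612] 6.825 [ 1.041  0.106 -0.392] 1.0002844704130582
```

Request:
step_arm([
  {"slide": [-0.083, -0.154, 0.017], "roll": 0},
  {"slide": [-0.083, -0.154, 0.017], "roll": 0},
  {"slide": [-0.083, -0.154, 0.017], "roll": 0},
  {"slide": [-0.083, -0.154, 0.017], "roll": 0},
  {"slide": [-0.083, -0.154, 0.017], "roll": 0},
])

```text
t: 7.45
eef_pos: [446.9, 138.3, 203.3]
tcp_rot: [2.64, -0.002, 2.398]
ft_force: [-0.2, 1.1, -0.0]
opening: 1.003
grip_force: 0.0
```

```bash
python3 g.py 446.6 137 203; python3 g.py 485.6 179.3 97.7; python3 - <<'E'
from h import *
for n in("top","side"):
    c=imaging.read_camera(n);np.savez("pics/%s1.npz"%n,**c)
    u,v=proj(c,[480,172,110]).astype(int);print(n,u,v)
    k=c["color"][max(0,v-80):v+80,max(0,u-110):u+110]
    cv2.imwrite("pics/%s1.png"%n,cv2.resize(k[:,:,::-1],None,fx=2.5,fy=2.5,interpolation=cv2.INTER_CUBIC))
a=[cv2.imread("pics/%s1.png"%n) for n in("top","side")]
a=[cv2.resize(i,(400,290)) for i in a];cv2.imwrite("pics/ab1.png",np.hstack(a))
E
```

```text
[446.8896 138.2637 203.3092] [ 2.6401 -0.0024  2.3978] y(bx) [0.5946 0.6445 0.4808] n [-0.3239 -0.3552  0.8769] F bed x,y,z: [0.9032 0.5868 0.3461] 7.45 1.0030503076618345
slide m [-0.0006 -0.0011 -0.0003]
[446.8896 138.2637 203.3092] [ 2.6401 -0.0024  2.3978] y(bx) [0.5946 0.6445 0.4808] n [-0.3239 -0.3552  0.8769] F bed x,y,z: [0.9032 0.5868 0.3461] 7.45 1.0030503076618345
slide m [-0.001  -0.0013  0.1197]
top 229 247
side 288 193
```

View pics/ab1.png

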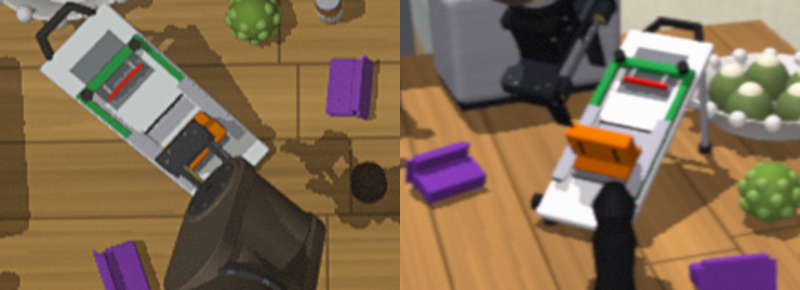

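The crops show the gripper aligned over the orange handle (left crop near (205,140)) with the fingers straddling it along the track. Descending.

Request:
step_arm([
  {"slide": [0, -0.001, 0.05], "roll": 0},
  {"slide": [0, -0.001, 0.08], "roll": 0},
  {"slide": [0, -0.001, 0.1], "roll": 0},
  {"slide": [0, -0.001, 0.1], "roll": 0},
])

```text
t: 8.05
eef_pos: [476.6, 174.6, 113.3]
tcp_rot: [2.642, -0.005, 2.401]
ft_force: [-0.3, -0.1, -0.0]
opening: 1.002
grip_force: 0.0
```

```bash
python3 g.py 485.6 179.3 97.7
```

```text
[476.6064 174.5544 113.3146] [ 2.6424 -0.0052  2.4012] y(bx) [0.5941 0.6464 0.4787] n [-0.3196 -0.3564  0.878 ] F bed x,y,z: [ 0.1239 -0.2548 -0.1302] 8.05 1.0015378220975664
slide m [-0.0035  0.0009  0.0183]
```

Request:
step_arm([
  {"slide": [-0.003, 0.001, 0.018], "roll": 0},
  {"slide": [-0.003, 0.001, 0.018], "roll": 0},
])

```text
t: 8.3
eef_pos: [485.3, 178.7, 98.9]
tcp_rot: [2.641, -0.004, 2.4]
ft_force: [-1.1, 0.3, 1.1]
opening: 1.001
grip_force: 0.0
```

Request:
step_arm([
  {"slide": [0, 0, 0], "roll": 0},
  {"slide": [0, 0, 0], "roll": 0},
  {"slide": [0, 0, 0], "roll": 0},
], fingers=0.33)

```text
t: 8.68
eef_pos: [485.1, 178.0, 98.9]
tcp_rot: [2.642, -0.004, 2.399]
ft_force: [0.1, 0.7, 0.0]
opening: 0.74
grip_force: 0.0
```

```bash
python3 g.py
```

```text
[485.0923 177.9746  98.9367] [ 2.6415 -0.0038  2.3985] y(bx) [0.5951 0.645  0.4795] n [-0.3219 -0.3554  0.8776] F bed x,y,z: [0.4267 0.512  0.2742] 8.675 0.7403146764934443
```

Request:
step_arm([
  {"slide": [0, 0, 0], "roll": 0},
  {"slide": [0, 0, 0], "roll": 0},
  {"slide": [0, 0, 0], "roll": 0},
  {"slide": [0, 0, 0], "roll": 0},
  {"slide": [0, 0, 0], "roll": 0},
], fingers=0.32)

```text
t: 9.3
eef_pos: [485.0, 178.1, 98.4]
tcp_rot: [2.642, -0.004, 2.399]
ft_force: [0.3, 0.3, 0.9]
opening: 0.323
grip_force: 0.0
```

```bash
python3 g.py
```

```text
[485.0416 178.0688  98.3842] [ 2.6422 -0.0044  2.3987] y(bx) [0.5954 0.6451 0.4789] n [-0.3211 -0.3553  0.8779] F bed x,y,z: [ 0.0167  0.8244 -0.6174] 9.3 0.3234108977560745
```

Request:
step_arm([
  {"slide": [0, 0, 0], "roll": 0},
  {"slide": [0, 0, 0], "roll": 0},
], fingers=0)

```text
t: 9.55
eef_pos: [486.3, 179.2, 99.7]
tcp_rot: [2.638, -0.004, 2.4]
ft_force: [3.9, 8.2, 6.7]
opening: 0.252
grip_force: 30.0
```

```bash
python3 g.py; python3 s.py
```

```text
[486.3166 179.2382  99.677 ] [ 2.6381 -0.0044  2.3998] y(bx) [0.5934 0.6443 0.4825] n [-0.3231 -0.3583  0.8759] F bed x,y,z: [ 2.6755 10.8556 -1.6687] 9.55 0.25180102094798784
[486.317 179.238  99.677] [ 2.638 -0.004  2.4  ] [ 0.04   0.452  2.226  1.315  0.365 -2.019] [ 0.001 -0.     0.    -0.001 -0.002  0.001] 9.55 [3.93  8.204 6.711] 0.25180102094798784
```

Request:
step_arm([
  {"slide": [0, 0.003, -0.001], "roll": 0},
  {"slide": [0, 0.006, -0.0015], "roll": 0},
  {"slide": [0, 0.01, -0.0015], "roll": 0},
  {"slide": [0, 0.01, -0.0015], "roll": 0},
])

```text
t: 10.05
eef_pos: [490.6, 184.1, 104.6]
tcp_rot: [2.642, -0.004, 2.399]
ft_force: [-0.3, -0.5, -2.8]
opening: 0.252
grip_force: 30.0
```

```bash
python3 g.py
```

```text
[490.6491 184.1184 104.5509] [ 2.6421 -0.0042  2.3989] y(bx) [0.5951 0.6453 0.479 ] n [-0.3212 -0.3553  0.8778] F bed x,y,z: [-0.1155 -1.851   2.1564] 10.05 0.2516042701109191
```

Request:
step_arm([
  {"slide": [0, 0.01, 0], "roll": 0},
  {"slide": [0, 0.02, 0], "roll": 0},
  {"slide": [0, 0.03, 0], "roll": 0},
  {"slide": [0, 0.03, 0], "roll": 0},
])

```text
t: 10.55
eef_pos: [508.5, 203.6, 119.0]
tcp_rot: [2.642, -0.004, 2.399]
ft_force: [-0.4, -0.5, -2.4]
opening: 0.247
grip_force: 30.0
```

```bash
python3 g.py
```

```text
[508.5102 203.5699 118.9822] [ 2.6418 -0.004   2.3993] y(bx) [0.5947 0.6455 0.4792] n [-0.3214 -0.3555  0.8777] F bed x,y,z: [-0.0311 -1.7099  1.8529] 10.55 0.24692888770900082
```

Floating freely, with only the pusher's weight showing. Continuing up the track.

Request:
step_arm([
  {"slide": [0, 0.01, 0], "roll": 0},
  {"slide": [0, 0.02, 0], "roll": 0},
  {"slide": [0, 0.03, 0], "roll": 0},
  {"slide": [0, 0.04, 0], "roll": 0},
  {"slide": [0, 0.04, 0], "roll": 0},
])

```text
t: 11.18
eef_pos: [532.0, 229.2, 137.9]
tcp_rot: [2.642, -0.004, 2.399]
ft_force: [0.4, 0.9, -2.8]
opening: 0.252
grip_force: 30.0
```

```bash
python3 g.py
```

```text
[532.0373 229.1619 137.8955] [ 2.6421 -0.0043  2.3992] y(bx) [0.595  0.6454 0.479 ] n [-0.321  -0.3555  0.8778] F bed x,y,z: [ 0.2663 -0.5497  2.9152] 11.175 0.25152741487878527
```

Request:
step_arm([
  {"slide": [0, 0.005, 0], "roll": 0},
  {"slide": [0, 0.009, 0], "roll": 0},
  {"slide": [0, 0.009, 0], "roll": 0},
])

```text
t: 11.55
eef_pos: [537.7, 235.1, 142.4]
tcp_rot: [2.642, -0.004, 2.399]
ft_force: [-0.3, 0.6, -2.3]
opening: 0.252
grip_force: 30.0
```

```bash
python3 - <<'E'
from h import *
s=state();R=Rn.from_euler('xyz',s["tcp_rot"]).as_matrix();print(s["eef_pos"],R.T@s["ft_force"])
cs=[]
for n in("top","side"):
    c=imaging.read_camera(n);np.savez("pics/%s2.npz"%n,**c)
    u,v=proj(c,[540,245,125]).astype(int);print(n,u,v)
    k=c["color"][max(0,v-50):v+50,max(0,u-50):u+50]
    cs.append(cv2.resize(k[:,:,::-1],(400,400),interpolation=cv2.INTER_CUBIC))
cv2.imwrite("pics/ab2.png",np.hstack(cs))
E
```

```text
[537.66971521 235.0568816  142.43712171] [ 0.64504178 -0.9059629   2.099377  ]
top 202 225
side 303 172
```

View pics/ab2.png

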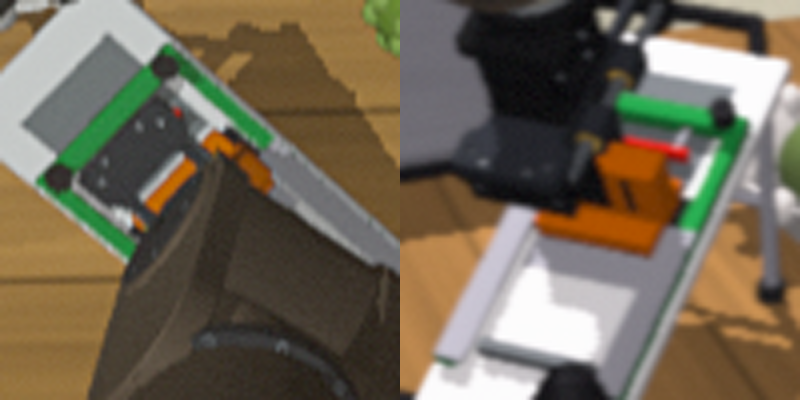

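The side crop shows the pusher just short of the red bar (bar at (655,150)), with its rear edge almost at the lip ends (690,230). I'll feel forward in small steps.

Request:
step_arm([
  {"slide": [0, 0.003, 0], "roll": 0},
  {"slide": [0, 0.003, 0], "roll": 0},
])

```text
t: 11.9
eef_pos: [539.5, 237.0, 143.9]
tcp_rot: [2.642, -0.004, 2.399]
ft_force: [-0.4, -0.1, -2.5]
opening: 0.254
grip_force: 30.0
```

Request:
step_arm([
  {"slide": [0, 0.003, 0], "roll": 0},
  {"slide": [0, 0.003, 0], "roll": 0},
])

```text
t: 12.15
eef_pos: [541.3, 239.0, 145.4]
tcp_rot: [2.642, -0.004, 2.399]
ft_force: [-0.9, -0.5, -2.7]
opening: 0.253
grip_force: 30.0
```

```bash
python3 g.py
```

```text
[541.3019 238.9524 145.3648] [ 2.6419 -0.0041  2.3988] y(bx) [0.5951 0.6452 0.4792] n [-0.3214 -0.3554  0.8777] F bed x,y,z: [ 0.3333 -2.1827  1.9175] 12.15 0.252650878138422
```

Request:
step_arm([
  {"slide": [0, 0.002, 0], "roll": 0},
  {"slide": [0, 0.002, 0], "roll": 0},
])

```text
t: 12.4
eef_pos: [542.4, 240.2, 146.3]
tcp_rot: [2.642, -0.004, 2.399]
ft_force: [0.5, -0.3, -1.6]
opening: 0.251
grip_force: 30.0
```

Request:
step_arm([
  {"slide": [0, 0.002, 0], "roll": 0},
  {"slide": [0, 0.002, 0], "roll": 0},
])

```text
t: 12.65
eef_pos: [543.6, 241.5, 147.2]
tcp_rot: [2.642, -0.004, 2.399]
ft_force: [0.2, 0.5, -2.1]
opening: 0.25
grip_force: 30.0
```

Request:
step_arm([
  {"slide": [0, 0.002, 0], "roll": 0},
  {"slide": [0, 0.002, 0], "roll": 0},
])

```text
t: 12.9
eef_pos: [544.8, 242.8, 148.2]
tcp_rot: [2.642, -0.004, 2.399]
ft_force: [-0.3, -0.1, -2.0]
opening: 0.253
grip_force: 30.0
```

```bash
python3 g.py
```

```text
[544.8161 242.766  148.1946] [ 2.642  -0.0042  2.3987] y(bx) [0.5952 0.6451 0.4791] n [-0.3213 -0.3554  0.8778] F bed x,y,z: [ 0.1555 -1.2225  1.6443] 12.9 0.25264884542928223
```

```bash
python3 - <<'E'
from h import *
np.set_printoptions(precision=1,suppress=True)
R=Rn.from_euler('xyz',state()["tcp_rot"]).as_matrix();bx,n=R[:,1],-R[:,2];by=-R[:,0]
g=np.array([485,178,98.6])-29*n  # pusher centre at grasp, x=-66
for k in("top","side"):
    c=dict(np.load("pics/%s0.npz"%k));P=cloud(c);h=cv2.cvtColor(c["color"],cv2.COLOR_RGB2HSV).astype(int)
    M=(c["z_map"]>0)&((h[...,0]<4)|(h[...,0]>174))&(h[...,1]>150)&(np.hypot(P[...,0]-570,P[...,1]-270)<100)&(P[...,2]>80)
    q=P[M]-g;b=np.c_[q@bx-66,q@by,q@n];print(k,len(b),np.percentile(b,[5,50,95],axis=0))
E
```

```text
top 66 [[ 73.9 -33.3  -0.8]
 [ 76.7  -1.9   9.3]
 [ 78.9  28.3  12.7]]
side 82 [[ 71.5 -31.2   1.3]
 [ 74.8  -1.    7.6]
 [ 80.4  28.5  12.9]]
```

Request:
step_arm([
  {"slide": [0, 0.002, 0], "roll": 0},
  {"slide": [0, 0.002, 0], "roll": 0},
])

```text
t: 13.15
eef_pos: [546.0, 244.1, 149.1]
tcp_rot: [2.642, -0.004, 2.399]
ft_force: [0.4, 0.7, -2.8]
opening: 0.25
grip_force: 30.0
```

Request:
step_arm([
  {"slide": [0, 0.002, 0], "roll": 0},
  {"slide": [0, 0.002, 0], "roll": 0},
])

```text
t: 13.4
eef_pos: [547.2, 245.4, 150.1]
tcp_rot: [2.642, -0.004, 2.399]
ft_force: [-0.6, 0.2, -2.4]
opening: 0.249
grip_force: 30.0
```

Request:
step_arm([
  {"slide": [0, 0.002, 0], "roll": 0},
  {"slide": [0, 0.002, 0], "roll": 0},
])

```text
t: 13.65
eef_pos: [548.4, 246.6, 151.1]
tcp_rot: [2.642, -0.004, 2.399]
ft_force: [0.5, 0.1, -2.6]
opening: 0.252
grip_force: 30.0
```

Request:
step_arm([
  {"slide": [0, 0.002, 0], "roll": 0},
  {"slide": [0, 0.002, 0], "roll": 0},
])

```text
t: 13.9
eef_pos: [549.6, 248.0, 152.0]
tcp_rot: [2.642, -0.004, 2.399]
ft_force: [-0.2, -0.4, -1.9]
opening: 0.254
grip_force: 30.0
```

```bash
python3 g.py
```

```text
[549.5524 247.9627 152.0057] [ 2.642  -0.0043  2.3988] y(bx) [0.5952 0.6452 0.4791] n [-0.3213 -0.3554  0.8778] F bed x,y,z: [-0.1676 -1.275   1.4574] 13.9 0.25382455806492693
```

Request:
step_arm([
  {"slide": [0, 0.0015, 0], "roll": 0},
  {"slide": [0, 0.0015, 0], "roll": 0},
])

```text
t: 14.15
eef_pos: [550.2, 248.7, 152.5]
tcp_rot: [2.643, -0.004, 2.399]
ft_force: [0.0, -2.9, -3.0]
opening: 0.251
grip_force: 30.0
```

Request:
step_arm([
  {"slide": [0, 0.0015, 0], "roll": 0},
  {"slide": [0, 0.0015, 0], "roll": 0},
])

```text
t: 14.4
eef_pos: [551.1, 249.7, 153.2]
tcp_rot: [2.643, -0.005, 2.399]
ft_force: [-1.8, -2.3, -3.8]
opening: 0.251
grip_force: 30.0
```

```bash
python3 g.py
```

```text
[551.1055 249.7407 153.2278] [ 2.6425 -0.0045  2.3988] y(bx) [0.5954 0.6453 0.4786] n [-0.3208 -0.3552  0.878 ] F bed x,y,z: [-0.245  -4.3779  1.9266] 14.4 0.2511142671759448
```

Contact: about 3 N of extra force at the red stop, with its spring compressed about 1 mm. Now lifting square to the bed.

Request:
step_arm([
  {"slide": [0, -0.0005, -0.003], "roll": 0},
  {"slide": [0, -0.0005, -0.006], "roll": 0},
  {"slide": [0, -0.0005, -0.006], "roll": 0},
])

```text
t: 14.78
eef_pos: [548.9, 247.3, 158.7]
tcp_rot: [2.642, -0.004, 2.399]
ft_force: [-2.7, -3.1, -2.4]
opening: 0.253
grip_force: 30.0
```

```bash
python3 g.py
```

```text
[548.8759 247.3215 158.6947] [ 2.6419 -0.0043  2.3988] y(bx) [0.5952 0.6451 0.4791] n [-0.3212 -0.3555  0.8777] F bed x,y,z: [-0.0848 -4.7458  0.1526] 14.775 0.2525540662872495
```

Request:
step_arm([
  {"slide": [0, 0, -0.006], "roll": 0},
  {"slide": [0, 0, -0.014], "roll": 0},
  {"slide": [0, 0, -0.03], "roll": 0},
  {"slide": [0, 0, -0.07], "roll": 0},
  {"slide": [0, 0, -0.12], "roll": 0},
])

```text
t: 15.4
eef_pos: [509.7, 204.0, 265.1]
tcp_rot: [2.643, -0.004, 2.398]
ft_force: [0.9, 0.1, -1.2]
opening: 0.253
grip_force: 30.0
```

```bash
python3 g.py; python3 s.py; cat > tr.py <<'E'
from h import *
np.set_printoptions(precision=3,suppress=True)
# tray rim / floor / ramekin from first top picture, side as cross-check
for k in("top","side"):
    c=dict(np.load("pics/%s0.npz"%k));P=cloud(c);h=cv2.cvtColor(c["color"],cv2.COLOR_RGB2HSV).astype(int)
    near=(c["z_map"]>0)&(abs(P[...,0]-584)<150)&(abs(P[...,1]+277)<125)
    B=near&(h[...,0]>100)&(h[...,0]<130)&(h[...,1]>60)&(P[...,2]>10)&(P[...,2]<30)
    q=P[B];print(k,"rim",cv2.minAreaRect(q[:,:2].astype(np.float32)),q[:,2].mean())
    F=near&(h[...,1]<40)&(h[...,2]>120)&(P[...,2]<14);q=P[F];print("floor",len(q),np.median(q[:,2]),cv2.minAreaRect(q[:,:2].astype(np.float32)))
    M=near&(h[...,0]<14)&(h[...,1]>120)&(P[...,2]>36);q=P[M];print("ramekin",len(q),cv2.minEnclosingCircle(q[:,:2].astype(np.float32)))
E
python3 tr.py
```

```text
[509.7087 203.9774 265.1438] [ 2.6431 -0.0043  2.3984] y(bx) [0.5958 0.6453 0.4781] n [-0.3207 -0.3546  0.8783] F bed x,y,z: [-0.6292  0.0441  1.3491] 15.4 0.2531981555440118
[509.709 203.977 265.144] [ 2.643 -0.004  2.398] [ 0.098  0.2    1.972  0.55   0.663 -1.115] [-0.293 -0.725 -0.145 -0.57   0.83   0.478] 15.4 [ 0.922  0.081 -1.167] 0.2531981555440118
top rim ((584.778076171875, -279.9975891113281), (257.62579345703125, 177.02316284179688), 11.577075004577637) 21.496984602607665
floor 3615 4.000126653846202 ((584.697265625, -282.241943359375), (240.79469299316406, 161.87237548828125), 11.45621395111084)
ramekin 106 ((653.6766967773438, -274.8617248535156), 35.044593811035156)
side rim ((585.0098266601562, -280.45062255859375), (258.771240234375, 179.90182495117188), 11.632731437683105) 22.00457701294536
floor 5694 5.182964795392639 ((560.9598388671875, -271.7257080078125), (293.689697265625, 202.49411010742188), 11.860776901245117)
ramekin 371 ((655.307861328125, -276.0057067871094), 37.10170364379883)
```

```bash
cat > ik.py <<'E'
from h import *
from scipy.optimize import least_squares as L
np.set_printoptions(precision=3,suppress=True)
h,l1,l2,l3,e=196.3,587.2,410.8,272.1,42.64
E_=lambda a,t:Rn.from_euler(a,t).as_matrix()
def fk(j,C,d):
    R1=E_('z',j[0]);RA=R1@E_('y',j[1]);RB=RA@E_('y',j[2])
    R=RB@E_('z',j[3])@E_('y',j[4])@E_('z',j[5])@C
    p=np.array([0,0,h])+R1@[0,d,0]+RA@[0,0,l1]+RB@[e,0,l2]+R@[0,0,l3]
    return p,R
D=[((189.33,595.68,214.69),(3.1416,0,2.834),(1.157,.491,1.559,0,1.092,-.106)),((486.317,179.238,99.677),(2.638,-.004,2.4),(.04,.452,2.226,1.315,.365,-2.019)),((634.12,697.503,508.288),(2.709,-.004,2.399),(.753,.913,.048,.035,1.749,-.06)),((471.494,286.737,292.398),(2.638,-.002,2.399),(.305,.155,1.949,.42,.636,-.812))]
for d0 in (66,0):
  for s4 in(1,-1):
    for s6 in (1,-1):
      def res(x):
        r=[]
        for p,a,j in D:
            j=np.array(j)*[1,1,1,s4,1,s6];P,R=fk(j,E_('z',x[0]),x[1]);T=E_('xyz',a)
            r+=list((P-p)/100)+list((R-T).ravel())
        return r
      o=L(res,[0.5,d0]);print(s4,s6,o.x,o.cost)
      if o.cost<.01: best=(s4,s6,o.x)
s4,s6,x=best
import itertools
s=state();T=E_('xyz',s["tcp_rot"])
def solve(p,j0):
    f=lambda j:np.r_[(fk(j*[1,1,1,s4,1,s6],E_('z',x[0]),x[1])[0]-p)/100,(fk(j*[1,1,1,s4,1,s6],E_('z',x[0]),x[1])[1]-T).ravel()]
    lo=np.array([-3.1,-.84,.05,-1.13,.06,-2.69]);hi=np.array([3.1,2.19,2.79,4.28,2.93,2.69])
    return L(f,np.clip(j0,lo+1e-3,hi-1e-3),bounds=(lo,hi))
j=s["joints"];A=s["eef_pos"];Z=[[524,-303,280],[524,-303,44]]
for w in Z:
    for t in np.linspace(.125,1,8):
        o=solve(A+t*(np.array(w)-A),j);j=o.x;print(A+t*(np.array(w)-A),j,round(o.cost,5))
    A=np.array(w,float)
E
python3 ik.py
```

```text
1 1 [ 1.57  65.946] 4.2413321575640596e-05
1 -1 [ 1.17  65.946] 5.190647883240864
-1 1 [  2.058 150.566] 5.111055559375964
-1 -1 [  0.929 150.566] 2.9832642502669486
1 1 [ 1.57  65.946] 4.2413321575638685e-05
1 -1 [ 1.17  65.946] 5.1906478835503576
-1 1 [  2.058 150.566] 5.111055550628812
-1 -1 [  0.929 150.566] 2.983264249554123
[511.495 140.605 267.001] [-0.052  0.183  1.99   0.591  0.729 -1.277] 0.0
[513.282  77.233 268.858] [-0.2    0.181  1.987  0.609  0.802 -1.42 ] 0.0
[515.068  13.861 270.715] [-0.343  0.192  1.965  0.612  0.878 -1.542] 0.0
[516.854 -49.511 272.572] [-0.473  0.217  1.925  0.602  0.953 -1.644] 0.0
[ 518.641 -112.883  274.429] [-0.59   0.253  1.868  0.586  1.025 -1.728] 0.0
[ 520.427 -176.256  276.286] [-0.691  0.299  1.795  0.567  1.096 -1.794] 0.0
[ 522.214 -239.628  278.143] [-0.778  0.353  1.706  0.546  1.166 -1.845] 0.0
[ 524. -303.  280.] [-0.853  0.413  1.602  0.527  1.237 -1.883] 0.0
[ 524.  -303.   250.5] [-0.853  0.441  1.64   0.539  1.181 -1.918] 0.0
[ 524. -303.  221.] [-0.853  0.472  1.675  0.554  1.125 -1.956] 0.0
[ 524.  -303.   191.5] [-0.853  0.505  1.706  0.572  1.07  -1.994] 0.0
[ 524. -303.  162.] [-0.853  0.542  1.733  0.592  1.017 -2.035] 0.0
[ 524.  -303.   132.5] [-0.853  0.581  1.757  0.616  0.965 -2.078] 0.0
[ 524. -303.  103.] [-0.853  0.622  1.778  0.642  0.915 -2.123] 0.0
[ 524.  -303.    73.5] [-0.853  0.665  1.795  0.672  0.868 -2.17 ] 0.0
[ 524. -303.   44.] [-0.853  0.711  1.808  0.705  0.822 -2.219] 0.0
```

The whole path is inside the joint ranges. Moving over the tray.

```bash
python3 g.py 524 -303 280
```

```text
[509.7087 203.9774 265.1438] [ 2.6431 -0.0043  2.3984] y(bx) [0.5958 0.6453 0.4781] n [-0.3207 -0.3546  0.8783] F bed x,y,z: [-0.6292  0.0441  1.3491] 15.4 0.2531981555440118
slide m [-0.3535 -0.3115 -0.1883]
```

Request:
step_arm([
  {"slide": [-0.025, -0.022, -0.0135], "roll": 0},
  {"slide": [-0.06, -0.052, -0.032], "roll": 0},
  {"slide": [-0.095, -0.084, -0.051], "roll": 0},
  {"slide": [-0.13, -0.115, -0.07], "roll": 0},
  {"slide": [-0.165, -0.146, -0.088], "roll": 0},
])

```text
t: 16.02
eef_pos: [516.3, -34.3, 271.7]
tcp_rot: [2.642, -0.002, 2.398]
ft_force: [0.8, 0.4, -2.7]
opening: 0.251
grip_force: 30.0
```

Request:
step_arm([
  {"slide": [-0.04, -0.035, -0.021], "roll": 0},
  {"slide": [-0.08, -0.07, -0.042], "roll": 0},
  {"slide": [-0.12, -0.105, -0.063], "roll": 0},
  {"slide": [-0.155, -0.135, -0.082], "roll": 0},
  {"slide": [-0.185, -0.16, -0.098], "roll": 0},
])

```text
t: 16.65
eef_pos: [525.6, -297.9, 280.0]
tcp_rot: [2.643, -0.003, 2.397]
ft_force: [0.4, 1.0, -1.6]
opening: 0.25
grip_force: 30.0
```

Request:
step_arm([
  {"slide": [0, 0, 0], "roll": 0},
])

```text
t: 16.77
eef_pos: [525.8, -298.5, 279.4]
tcp_rot: [2.644, -0.003, 2.395]
ft_force: [0.3, 0.8, -3.0]
opening: 0.251
grip_force: 30.0
```

```bash
python3 g.py 524 -303 100
```

```text
[ 525.7597 -298.4923  279.3965] [ 2.6436 -0.0033  2.3952] y(bx) [0.5977 0.6439 0.4777] n [-0.3222 -0.3527  0.8785] F bed x,y,z: [ 0.3286 -0.7384  3.0526] 16.775 0.25091593716689087
slide m [-0.0024 -0.0896  0.1554]
```

Request:
step_arm([
  {"slide": [0, -0.02, 0.035], "roll": 0},
  {"slide": [-0.001, -0.045, 0.078], "roll": 0},
  {"slide": [-0.002, -0.07, 0.12], "roll": 0},
  {"slide": [-0.002, -0.09, 0.155], "roll": 0},
  {"slide": [-0.002, -0.09, 0.155], "roll": 0},
])

```text
t: 17.4
eef_pos: [523.2, -298.6, 98.5]
tcp_rot: [2.642, -0.009, 2.399]
ft_force: [-0.5, 1.0, -2.8]
opening: 0.25
grip_force: 30.0
```

```bash
python3 g.py 524.4 -302.8 50;python3 - <<'E'
from h import *
cs=[]
for n in("top","side"):
    c=imaging.read_camera(n);np.savez("pics/%s3.npz"%n,**c)
    u,v=proj(c,[550,-290,60]).astype(int)
    k=c["color"][max(0,v-75):v+75,max(0,u-75):u+75]
    cs.append(cv2.resize(k[:,:,::-1],(400,400),interpolation=cv2.INTER_CUBIC))
cv2.imwrite("pics/ab3.png",np.hstack(cs))
E
```

```text
[ 523.1889 -298.5932   98.5055] [ 2.6421 -0.0086  2.399 ] y(bx) [0.5966 0.6439 0.479 ] n [-0.3183 -0.358   0.8778] F bed x,y,z: [ 1.0272 -0.9514  2.6361] 17.4 0.25004196663240713
slide m [-0.0042 -0.0252  0.0415]
```

View pics/ab3.png

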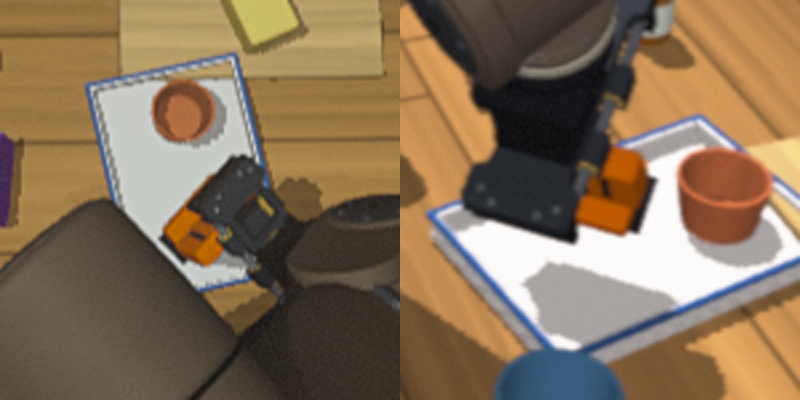

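```bash
python3 - <<'E'
from h import *
np.set_printoptions(precision=1,suppress=True)
s=state();R=Rn.from_euler('xyz',s["tcp_rot"]).as_matrix()
for k in("top","side"):
    c=dict(np.load("pics/%s3.npz"%k));P=cloud(c);h=cv2.cvtColor(c["color"],cv2.COLOR_RGB2HSV).astype(int)
    M=(c["z_map"]>0)&(h[...,0]>5)&(h[...,0]<17)&(h[...,1]>190)&(h[...,2]>100)&(abs(P[...,0]-530)<90)&(abs(P[...,1]+290)<90)&(P[...,2]>25)
    q=(P[M]-s["eef_pos"])@R;b=np.c_[q[:,1],-q[:,0],29-q[:,2]];print(k,len(b),np.percentile(b,[2,25,50,75,98],axis=0))
    for xy in [(60,-80),(-120,-80),(-120,80),(120,80)]: pass
E
```

```text
top 191 [[ -7.1 -52.    3.2]
 [  8.  -44.3  14.3]
 [  9.9 -35.   36.8]
 [ 11.7 -23.1  55.1]
 [ 37.7 -12.9  72.2]]
side 503 [[-27.5   7.2   8.6]
 [-17.6  22.   13.4]
 [-11.3  31.2  30.5]
 [ -7.4  38.1  58.6]
 [  6.7  45.1  66.2]]
```

The pusher is held squarely in the grip as modelled. In the top crop the tray and ramekin (185,110) are clear of it. Lowering to just above the floor.

Request:
step_arm([
  {"slide": [-0.002, -0.012, 0.02], "roll": 0},
  {"slide": [-0.004, -0.025, 0.041], "roll": 0},
  {"slide": [-0.004, -0.025, 0.041], "roll": 0},
])

```text
t: 17.88
eef_pos: [524.9, -303.9, 50.6]
tcp_rot: [2.642, -0.006, 2.399]
ft_force: [0.3, -0.5, -1.7]
opening: 0.25
grip_force: 30.0
```

```bash
python3 g.py 524.4 -302.8 44
```

```text
[ 524.901  -303.8505   50.606 ] [ 2.642  -0.0063  2.3986] y(bx) [0.596  0.6444 0.479 ] n [-0.32   -0.3565  0.8778] F bed x,y,z: [-0.5529 -0.9945  1.4125] 17.875 0.2504518872382494
slide m [ 0.001  -0.0028  0.006 ]
```

Request:
step_arm([
  {"slide": [0, -0.0014, 0.0026], "roll": 0},
  {"slide": [0, -0.0019, 0.0035], "roll": 0},
  {"slide": [0, -0.0019, 0.0035], "roll": 0},
])

```text
t: 18.25
eef_pos: [525.4, -304.2, 48.3]
tcp_rot: [2.642, -0.004, 2.399]
ft_force: [-0.0, -0.0, -2.4]
opening: 0.255
grip_force: 30.0
```

Request:
step_arm([
  {"slide": [0, -0.0007, 0.0013], "roll": 0},
  {"slide": [0, -0.0007, 0.0013], "roll": 0},
])

```text
t: 18.5
eef_pos: [525.3, -304.1, 46.4]
tcp_rot: [2.642, -0.004, 2.399]
ft_force: [0.6, 0.2, -3.2]
opening: 0.252
grip_force: 30.0
```

Request:
step_arm([
  {"slide": [0, -0.0005, 0.0009], "roll": 0},
  {"slide": [0, -0.0005, 0.0009], "roll": 0},
])

```text
t: 18.75
eef_pos: [525.3, -304.1, 45.2]
tcp_rot: [2.642, -0.004, 2.399]
ft_force: [-0.9, 0.5, -2.5]
opening: 0.249
grip_force: 30.0
```

```bash
python3 g.py
```

```text
[ 525.2503 -304.145    45.2186] [ 2.6421 -0.0044  2.3986] y(bx) [0.5954 0.6451 0.479 ] n [-0.3212 -0.3554  0.8778] F bed x,y,z: [ 0.9429 -1.3989  2.1082] 18.75 0.24933859773691033
```

Request:
step_arm([
  {"slide": [0, -0.0005, 0.0009], "roll": 0},
  {"slide": [0, -0.0005, 0.0009], "roll": 0},
])

```text
t: 19.0
eef_pos: [525.3, -304.2, 45.0]
tcp_rot: [2.641, -0.004, 2.399]
ft_force: [-2.3, 0.2, 5.8]
opening: 0.248
grip_force: 30.0
```

Request:
step_arm([
  {"slide": [0, -0.0005, 0.0009], "roll": 0},
  {"slide": [0, -0.0005, 0.0009], "roll": 0},
])

```text
t: 19.25
eef_pos: [525.4, -304.2, 44.8]
tcp_rot: [2.641, -0.003, 2.399]
ft_force: [-4.6, 0.3, 14.8]
opening: 0.249
grip_force: 30.0
```

Request:
step_arm([
  {"slide": [0, -0.0005, 0.0009], "roll": 0},
  {"slide": [0, -0.0005, 0.0009], "roll": 0},
])

```text
t: 19.5
eef_pos: [525.6, -304.2, 44.7]
tcp_rot: [2.64, -0.003, 2.399]
ft_force: [-8.1, 1.7, 23.3]
opening: 0.252
grip_force: 30.0
```

```bash
python3 g.py
```

```text
[ 525.5664 -304.2065   44.6928] [ 2.6401 -0.0026  2.3991] y(bx) [0.5938 0.6452 0.4807] n [-0.3233 -0.3557  0.8769] F bed x,y,z: [  7.1679   7.4934 -22.4031] 19.5 0.2520915047870782
```

Floor contact was felt at TCP z ≈ 45. I ease back to light contact, then open the fingers gradually so the handle leans down on the upper finger.

Request:
step_arm([
  {"slide": [0, 0.001, -0.002], "roll": 0},
  {"slide": [0, 0.001, -0.002], "roll": 0},
])

```text
t: 19.75
eef_pos: [525.3, -304.4, 44.9]
tcp_rot: [2.642, -0.004, 2.399]
ft_force: [-1.5, 0.3, 6.6]
opening: 0.251
grip_force: 30.0
```

Request:
step_arm([
  {"slide": [0, 0, 0], "roll": 0},
  {"slide": [0, 0, 0], "roll": 0},
], fingers=0.3)

```text
t: 20.0
eef_pos: [525.2, -304.1, 44.2]
tcp_rot: [2.642, -0.005, 2.399]
ft_force: [0.5, 0.9, -0.7]
opening: 0.298
grip_force: 0.2
```

```bash
python3 g.py
```

```text
[ 525.1761 -304.1166   44.1665] [ 2.642  -0.0047  2.3986] y(bx) [0.5955 0.645  0.479 ] n [-0.321  -0.3556  0.8778] F bed x,y,z: [0.2203 0.5751 1.0656] 20.0 0.29828665447428376
```

Leaning on the finger as planned, so I keep opening in steps while lowering the tool slightly.

Request:
step_arm([
  {"slide": [0, 0, 0.001], "roll": 0},
  {"slide": [0, 0, 0.001], "roll": 0},
], fingers=0.4)

```text
t: 20.25
eef_pos: [525.5, -303.7, 43.3]
tcp_rot: [2.642, -0.005, 2.399]
ft_force: [0.4, 0.9, -0.7]
opening: 0.393
grip_force: 0.2
```

Request:
step_arm([
  {"slide": [0, 0, 0.001], "roll": 0},
  {"slide": [0, 0, 0.001], "roll": 0},
], fingers=0.5)

```text
t: 20.5
eef_pos: [525.8, -303.4, 42.6]
tcp_rot: [2.642, -0.005, 2.399]
ft_force: [0.2, 0.3, 0.4]
opening: 0.494
grip_force: 0.3
```

```bash
python3 g.py; python3 - <<'E'
from h import *
cs=[]
for n in("top","side"):
    c=imaging.read_camera(n);np.savez("pics/%s4.npz"%n,**c)
    u,v=proj(c,[550,-290,30]).astype(int)
    k=c["color"][max(0,v-60):v+60,max(0,u-60):u+60]
    cs.append(cv2.resize(k[:,:,::-1],(400,400),interpolation=cv2.INTER_CUBIC))
cv2.imwrite("pics/ab4.png",np.hstack(cs))
E
```

```text
[ 525.8074 -303.403    42.5788] [ 2.6421 -0.0045  2.3988] y(bx) [0.5953 0.6451 0.479 ] n [-0.3211 -0.3555  0.8778] F bed x,y,z: [ 0.0467  0.4664 -0.1464] 20.5 0.4944582792780626
```

View pics/ab4.png

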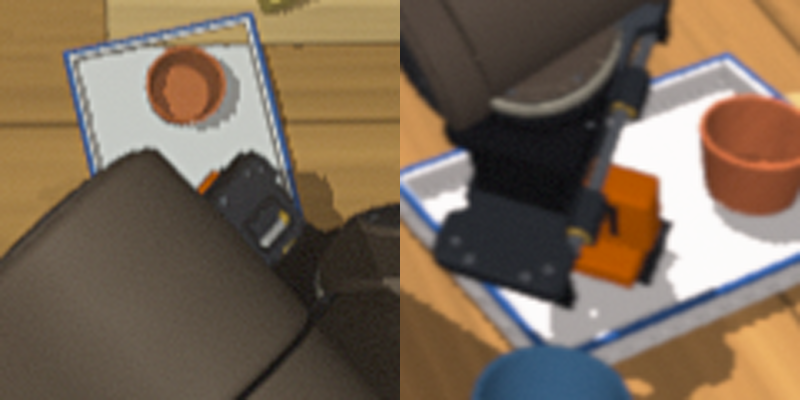

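Side crop: the pusher at (620,230) rests inside the tray, lowering on the finger and clear of the ramekin at (755,150). Continuing to open.

Request:
step_arm([
  {"slide": [0, 0, 0.001], "roll": 0},
  {"slide": [0, 0, 0.001], "roll": 0},
], fingers=0.6)

```text
t: 20.85
eef_pos: [526.1, -303.1, 41.7]
tcp_rot: [2.642, -0.004, 2.399]
ft_force: [1.1, 0.9, 0.5]
opening: 0.595
grip_force: 0.3
```

Request:
step_arm([
  {"slide": [0, 0, 0.001], "roll": 0},
  {"slide": [0, 0, 0.001], "roll": 0},
], fingers=0.7)

```text
t: 21.1
eef_pos: [526.5, -302.7, 40.9]
tcp_rot: [2.642, -0.004, 2.399]
ft_force: [-0.9, 0.2, 0.6]
opening: 0.695
grip_force: 0.3
```

Request:
step_arm([
  {"slide": [0, 0, 0.001], "roll": 0},
  {"slide": [0, 0, 0.001], "roll": 0},
], fingers=0.8)

```text
t: 21.35
eef_pos: [526.8, -302.3, 40.0]
tcp_rot: [2.642, -0.004, 2.399]
ft_force: [1.6, 0.8, 0.4]
opening: 0.795
grip_force: 0.4
```

Request:
step_arm([
  {"slide": [0, 0, 0], "roll": 0},
  {"slide": [0, 0, 0], "roll": 0},
], fingers=0.9)

```text
t: 21.6
eef_pos: [526.7, -302.5, 40.1]
tcp_rot: [2.642, -0.004, 2.399]
ft_force: [-0.4, 0.6, -0.1]
opening: 0.891
grip_force: 0.0
```

```bash
python3 g.py; python3 - <<'E'
from h import *
np.set_printoptions(precision=1,suppress=True)
for k in("side","top"):
    c=imaging.read_camera(k);P=cloud(c);h=cv2.cvtColor(c["color"],cv2.COLOR_RGB2HSV).astype(int)
    M=(c["z_map"]>0)&(h[...,0]>5)&(h[...,0]<17)&(h[...,1]>190)&(h[...,2]>100)&(abs(P[...,0]-530)<90)&(abs(P[...,1]+290)<90)&(P[...,2]>8)
    q=P[M]; 
    if len(q): print(k,len(q),np.percentile(q,[2,50,98],axis=0)); t=q[q[:,2]>62]; print("top pts",len(t),t.min(0) if len(t) else 0,t.max(0) if len(t) else 0)
E
```

```text
[ 526.7491 -302.5179   40.0573] [ 2.6422 -0.0042  2.3986] y(bx) [0.5954 0.6451 0.4789] n [-0.3212 -0.3552  0.8779] F bed x,y,z: [0.7284 0.1286 0.1777] 21.6 0.8913686859478227
side 567 [[ 533.5 -335.7   12.1]
 [ 550.9 -320.5   40.4]
 [ 566.7 -304.    70.1]]
top pts 142 [ 540.3 -328.8   62.2] [ 572.  -298.    71.8]
top 13 [[ 552.5 -301.2   15.1]
 [ 572.4 -293.    18.5]
 [ 578.3 -277.9  117.9]]
top pts 1 [ 547.2 -275.   148.1] [ 547.2 -275.   148.1]
```

It's down flat: the grip force is zero and the handle top is about 69 mm up, as expected. Backing off upward.

Request:
step_arm([
  {"slide": [0, 0, 0], "roll": 0},
  {"slide": [0, 0.004, -0.01], "roll": 0},
  {"slide": [0, 0.01, -0.03], "roll": 0},
  {"slide": [0, 0.02, -0.06], "roll": 0},
  {"slide": [0, 0.03, -0.1], "roll": 0},
], fingers=1)

```text
t: 22.32
eef_pos: [512.1, -318.7, 144.2]
tcp_rot: [2.643, -0.005, 2.399]
ft_force: [-0.2, -0.3, 1.2]
opening: 0.999
grip_force: 0.0
```

Request:
step_arm([
  {"slide": [0, 0.02, -0.06], "roll": 0},
  {"slide": [0, 0.04, -0.11], "roll": 0},
  {"slide": [0, 0.05, -0.15], "roll": 0},
])

```text
t: 22.7
eef_pos: [493.4, -339.8, 302.1]
tcp_rot: [2.644, -0.001, 2.398]
ft_force: [0.2, 0.4, -1.2]
opening: 0.997
grip_force: 0.0
```

Request:
step_arm([
  {"slide": [0.06, 0.03, 0], "roll": 0},
  {"slide": [0.12, 0.06, 0], "roll": 0},
  {"slide": [0.18, 0.09, 0], "roll": 0},
  {"slide": [0.24, 0.12, 0], "roll": 0},
  {"slide": [0.24, 0.12, 0], "roll": 0},
])

```text
t: 23.32
eef_pos: [386.9, -97.4, 358.3]
tcp_rot: [2.643, -0.001, 2.4]
ft_force: [-0.1, 0.3, -0.1]
opening: 0.999
grip_force: 0.0
```

```bash
python3 g.py; python3 - <<'E'
from h import *
for n in("top","side"):
    c=imaging.read_camera(n);np.savez("pics/%s5.npz"%n,**c)
    cv2.imwrite("pics/%s5.png"%n,c["color"][:,:,::-1])
E
```

```text
[386.9465 -97.4291 358.3498] [ 2.6427 -0.0009  2.3996] y(bx) [0.5937 0.647  0.4784] n [-0.3227 -0.3532  0.8781] F bed x,y,z: [0.212  0.0705 0.1844] 23.325 0.9993792403198316
```

View pics/top5.png

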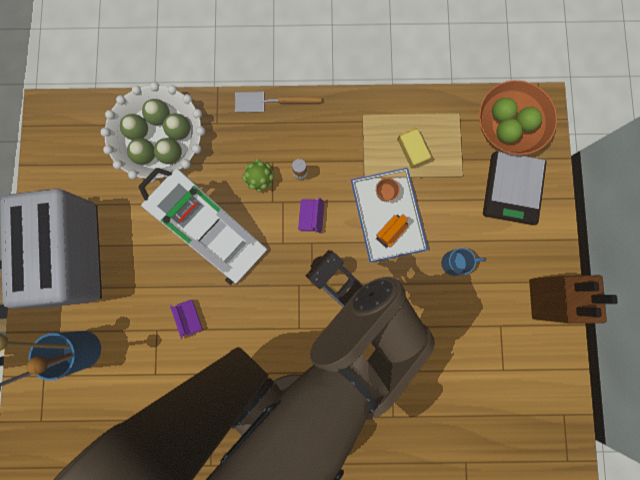

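View pics/side5.png

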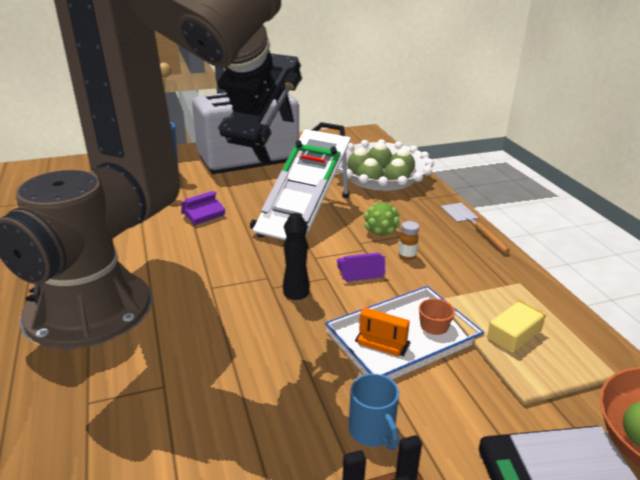

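The pusher sits flat, handle up, in the free half of the tray (top view (393,231), side view (385,330)). The ramekin, mill, spice jar, artichoke and mug are where they were, and the arm is clear of everything. Handing in.

```bash
python3 -c "
from cell import env
print(env.job_done())"
```

```text
the job is handed in; nothing more can be done
None
```

Job handed in (no verdict returned): the orange pusher met the red stop at about 3 N, was lifted off square to the bed, and now sits flat, handle up, in the wash tray beside the ramekin; the five other items look unmoved. To tilt the tool, I pressed the arm to its reach limit, where one joint read 0.047 rad against a 0.05 minimum.

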